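# Grease the trimming slide

### The arm

A 6-joint arm with a two-finger parallel gripper is mounted at the origin on the work surface. World frame = base frame: x ahead of the robot, y to its left, z up, the work surface at z = 0. Lengths are in m, angles in rad, forces in N, time in s.
With the tool pointing down it reaches from about 0.35 to 0.775 m from the base axis. Payload 7.3 kg.
Tool frame: the origin (TCP) lies midway between the tips of the shut fingers; the grasp point (between the pads) lies 19 mm behind it; z points along the fingers, y is the line along which they close (so a half turn about z gives the same grasp; the last joint's range is limited). The gripper opens to 92 mm and grips with 3 to 60 N. Pads are 19 mm wide; open, the fingers measure 130 mm over their backs; the gripper's body (75 mm by 190 mm) begins 47 mm behind the grasp point.
Start: joints at [0.999, 0.342, 1.524, -0, 1.275, -0.146], TCP at [0.217, 0.478, 0.227] pointing down, gripper open.
Joint ranges: [-2.53, 2.53], [-0.77, 2.02], [0.04, 2.7], [-1, 4.14], [0.28, 2.66], [-3.11, 3.11]. Speed limits (rad/s): [2.57, 2.57, 3.14, 3.14, 3.14, 3.14].

### API

Orientations are given as [roll, pitch, yaw] about the fixed x, y, z axes, in that order (R = Rz(yaw) Ry(pitch) Rx(roll)).
In Python, from cell import monitor, vision, workorder gives the robot as it stands.
- The arm moves only by the tool move_arm, never from a script. Its argument "rows" is a list of rows, each a list of 5 numbers: the shift along the world's x, y, z in mm, then the turn about the world's z in rad, then the closure, from -1 (fully open) to 1 (shut). A call has 1 to 12 rows; each row shifts and turns the commanded pose from where the row before left it; what a row does not reach is not made up. A row lasts 1/10 s, in which the tool goes at most 50 mm and 8.59 degrees, less where a joint would pass 70% of its speed; a pose out of reach is approached as far as the arm can. A call is refused whole if a number of a shift passes 50 or a number of a turn 0.15, either way. A call with a gripper value outside its range is refused whole. The fingers move at their own pace and stop on an object; "newtons" is the grip in N (left out, the last holds). Time passes only in rows, so rows that do not move let the fingers close. It gives the time, the measured TCP pose, the force, the opening and the grip force at its end, in the units of the state.
- monitor.observe(): the state, without advancing time (a new reading comes with each control period).
- vision.read_camera(name): name is "scene" or "side" or "wrist"; returns the picture (384x512x3 uint8, red, green, blue); there is no depth.
- vision.get_calibration(name): a dict with "K" (3x3 intrinsics, pixels), "T" (4x4, takes a point from camera to world coordinates); the wrist camera has in their place "mount" (4x4, takes a point from camera to tool coordinates, whose origin is the TCP and whose axes are the flange's). Camera axes: x right, y up, looking along -z (the intrinsics and any distortion apply to the point x, -y, -z); pixel columns grow to the right and rows downward; lengths in m; the calibration is good to about 2 mm. A picture is of the moment at which its call begins: read the wrist's pose just before it. get_calibration takes no time and is no camera call.
- workorder.hand_in(): hands the job in; it is judged then, once.
The state is a dict: "time": time; "qpos": joint angles; "qvel": joint speeds; "joint_efforts": joint torques, N m; "tool_pos": TCP position; "tool_rot": TCP orientation; "contact_force": force on the tool from outside, world axes, zero at the start; "torque": the same for the moment, N m; "opening": finger opening in m; "grip_force": force on a finger pad.
Only numpy, scipy, OpenCV 4.12 (cv2) and the standard library are available. Lean on these libraries where they do the work, as an engineer would, in place of code of your own. Each camera call takes 0.05 s, during which the arm holds its last target. There are 200 camera calls.

### The job

Slide the carriage by its black knob until the round mark on its top sits right under the tip of the fixed pointer, and leave it there. Then take the grease gun out of its wooden ring stand and press its coupler nose squarely down onto the tilted nipple on the carriage until it snaps fully home, and finish while still gripping the gun and holding it pressed home against the nipple's spring. Leave the lidded glaze jar alone.

Things in the scene. Friction and masses are not known exactly. Their poses are not given: they have to be found in the camera images.
- slide: trimming slide, fixed to the bench: a grey base plate 170 (x) by 360 (y) by 16 mm with two steel rails along its own y. Origin: centre of its underside, on the bench. Its carriage is an aluminium block 120 (x) by 180 (y) mm whose flat top lies 75 mm above the bench.
- carriage (a joint): travel of the carriage along the slide's own +y, 0 to 0.15 m; 0 is the -y end. It stays where it is left; stiff, about 5 N moves it.
- knob (a point): gripping point of the carriage's upright black knob, on its axis: diameter 25 mm, standing 42 mm above the carriage top; the point lies 26 mm above that top (101 mm above the bench). The knob stands at the -y end of the carriage, 115 mm (along the slide's y) from the mark. Same axes as the slide.
- mark (a point): centre of the round dark mark, 16 mm across, flat on the carriage top, in the +y half (four smaller screw heads, 7 mm, sit at the corners). Same axes as the slide.
- pointer_tip (a point): tip of the fixed steel needle pointer, which hangs 8 mm above the carriage top from an arm (its underside 128 mm above the bench, 14 mm wide) that reaches over from a post behind the slide (at its +x side). The pointer does not move. It always lies on the +y side of the mark at the start.
- nipple (a point): tilted grease nipple on the carriage edge nearest the robot, moving with it. z: its axis, outward, leaning 25 degrees from vertical towards the slide's -x (the robot); y: the slide's y. Origin on the axis at the shoulder, top of the 25 mm collar: seat of the coupler mouth. Above it: steel stem, diameter 13, 17 mm high, and a sprung brass pin, diameter 8, its end 30 mm above the origin.
- pin (a joint): how far the brass pin is pushed into the nipple, m: 0 free, 0.010 with the coupler fully home (mouth on the shoulder). It resists until about 14 N, then gives way with a snap: the push needed falls to about 8 N fully home; the spring pushes the coupler off again if it is let go.
- gun_grip (a point): centre of the barrel of the grease gun, a loose 0.3 kg upright tool 112 mm long. Barrel: aluminium, diameter 34, from 42 to 105 mm above the mouth; this point is on the axis, 75 mm above the mouth. z: along the axis, away from the mouth. It starts mouth down on the bench in a fixed wooden ring, 72 mm across, 22 high, hole 40 mm. 
- gun_mouth (a point): centre of the open mouth of the coupler at the gun's lower end: steel nose diameter 32 mm, 30 mm long, with a bore of 18 mm diameter, 20 mm deep. The bore's floor pushes the pin. Same axes as gun_grip.
- jar: lidded pale glaze jar, 64 mm across, 85 mm high, standing upright on the bench on the other side of the slide from the gun; to be left alone. Origin: centre of its underside.

How it is judged:
On the way, in this order (a step that is already met when the one before it is completed fails the run):
1. the carriage's mark is under the pointer and the carriage is at rest (horizontal distance between mark and pointer_tip below 0.006 m and velocity of joint carriage between -0.01 and 0.01 m/s), for 0.2 s.
2. the gripped coupler is snapped home on the nipple, squarely (value of joint pin above 0.008 m and angle between the z axis of gun_grip and the z axis of nipple, either way round below 0.14 rad and z of gun_mouth in the frame of nipple below 0.004 m and x of gun_mouth in the frame of nipple between -0.004 and 0.004 m and y of gun_mouth in the frame of nipple between -0.004 and 0.004 m and contact force between each of slide, the fingers and gun above 2 N), for 0.2 s.
At the end, for the whole second after the job is handed in: Gun gripped (over 2 N) and held still, its coupler pressing the nipple (over 2 N): pin in more than 8 mm, mouth within 4 mm of the shoulder and in x and y of the axis, axes within 8 degrees; mark within 7 mm (horizontally) of the pointer tip (all of step 2 and horizontal distance between mark and pointer_tip below 0.007 m and linear speed of gun below 0.03 m/s); the arm keeps its last pose, push and grip.
It fails at once if the glaze jar is moved more than 20 mm or tipped (distance of jar from where it was at the start of the episode above 0.02 m or angle between jar's own z axis and vertical above 0.3 rad).
It also fails if it takes over 54 s, if anything falls off the work surface, if the arm or the gripper's body presses on something with over 40 N, if the wrist force passes 120 N, or if a joint passes its speed limit or range.

## Working session

There is one attempt and no reset: what is moved stays moved. The work goes in short steps, Python scripts to look and compute and a tool call to move; the robot and the scene stay as the last step left them, time stands still between calls to the robot, and variables do not carry over. Pictures are saved under pics/ and viewed, at most 10 in all, crops included, and the job is handed in when it is done.

Besides the shell and the picture viewer there is one more tool, called after ">>>" in YAML: its name, and indented under it one key for each argument. move_arm: Moves the arm, as the interface text tells. Its arguments: {"type":"object","properties":{"rows":{"type":"array","items":{"type":"array","items":{"type":"number"}}},"newtons":{"type":"number"}},"required":["rows"]}

```bash
ls; mkdir -p pics
python3 - <<'E'
from cell import monitor, vision, workorder
import cv2,json,numpy as np
s=monitor.observe(); print(s)
for n in ["scene","side","wrist"]:
    im=vision.read_camera(n); cv2.imwrite(f"pics/{n}0.png",im[:,:,::-1])
    c=vision.get_calibration(n); print(n,{k:np.round(v,4).tolist() if not isinstance(v,str) else v for k,v in c.items()})
E
```

```text
pics
{'time': 0.0, 'qpos': array([ 9.98961628e-01,  3.42710229e-01,  1.52502806e+00,  3.77352436e-05,
        1.27543354e+00, -1.45998123e-01]), 'qvel': array([-0.00082166, -0.00043028, -0.00087941,  0.00015441,  0.00142001,
       -0.00156756]), 'joint_efforts': array([-3.14480189e-03, -4.31243420e+01, -2.44214022e+01,  7.14499829e-02,
        5.61124727e-02, -1.19364522e-04]), 'tool_pos': array([0.21660585, 0.47776972, 0.22604762]), 'tool_rot': array([-3.14003553e+00, -2.65438189e-04,  2.71574486e+00]), 'contact_force': array([-0.05106614, -0.47076238, -0.45425008]), 'torque': array([ 0.0176114 ,  0.03552814, -0.0330788 ]), 'grip_force': 0.0, 'opening': 0.09181487135053926}
scene {'K': [[436.7701, 0.0, 250.9022], [0.0, 436.7701, 192.1951], [0.0, 0.0, 1.0]], 'T': [[-0.8715, -0.3621, 0.3306, 0.8502], [0.4902, -0.6594, 0.57, 0.4942], [0.0116, 0.6589, 0.7522, 0.7732], [0.0, 0.0, 0.0, 1.0]]}
side {'K': [[368.1858, 0.0, 250.503], [0.0, 368.1858, 191.5253], [0.0, 0.0, 1.0]], 'T': [[0.9145, 0.2083, -0.3468, 0.2651], [-0.4043, 0.4973, -0.7676, -0.6564], [0.0125, 0.8422, 0.539, 0.5493], [0.0, 0.0, 0.0, 1.0]]}
wrist {'K': [[336.5608, 0.0, 257.1511], [0.0, 336.5608, 192.4002], [0.0, 0.0, 1.0]], 'mount': [[0.0001, 0.9677, 0.2522, 0.0681], [1.0, 0.0001, -0.0008, 0.0013], [-0.0008, 0.2522, -0.9677, -0.158], [0.0, 0.0, 0.0, 1.0]]}
```

View pics/scene0.png

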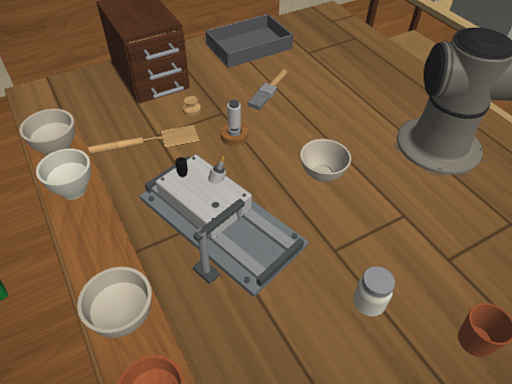

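View pics/side0.png

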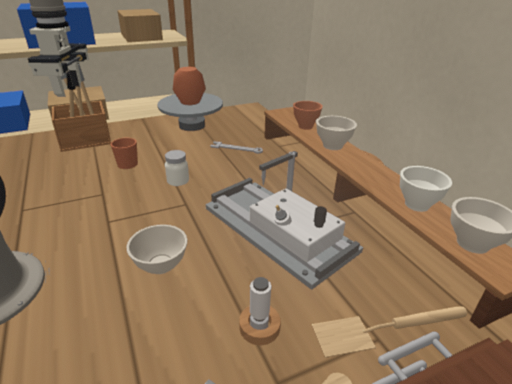

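Run:
```python
import cv2
a=cv2.imread("pics/scene0.png")[90:300,130:320]; cv2.imwrite("pics/a.png",cv2.resize(a,None,fx=2.8,fy=2.8,interpolation=cv2.INTER_CUBIC))
a=cv2.imread("pics/side0.png")[145:345,200:365]; cv2.imwrite("pics/b.png",cv2.resize(a,None,fx=3,fy=3,interpolation=cv2.INTER_CUBIC))
```

```text
(no output)
```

View pics/a.png

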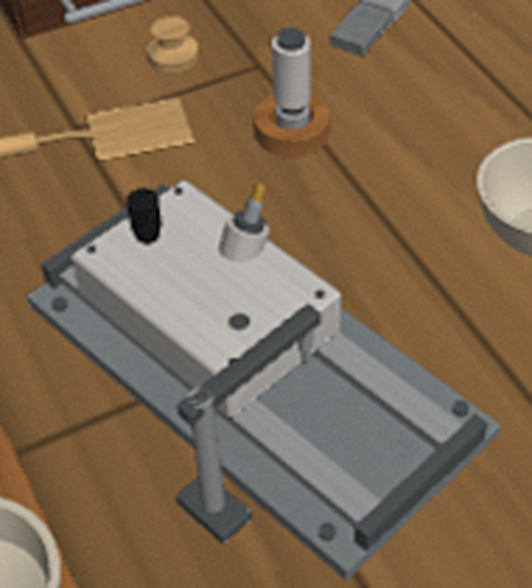

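View pics/b.png

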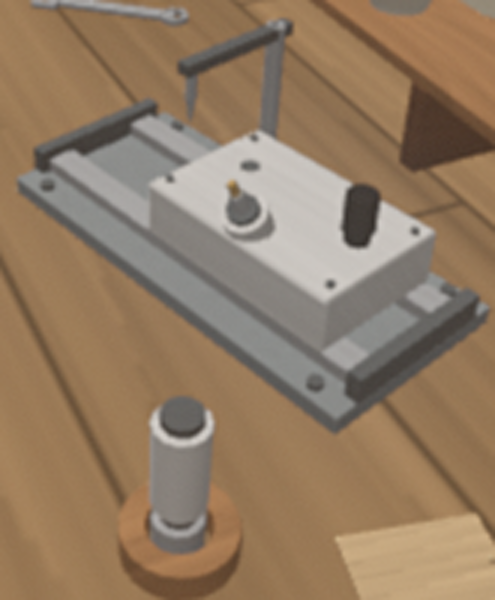

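```bash
cat > h.py <<'E'
import numpy as np
from cell import monitor, vision
from scipy.spatial.transform import Rotation as R
def cam(n,state=None):
    c=vision.get_calibration(n)
    if "T" in c: return np.array(c["K"]),np.array(c["T"])
    M=np.eye(4); M[:3,:3]=R.from_euler("xyz",state["tool_rot"]).as_matrix(); M[:3,3]=state["tool_pos"]
    return np.array(c["K"]),M@np.array(c["mount"])
def ray(KT,p):
    K,T=KT; d=np.linalg.solve(K,[p[0],p[1],1]); d=T[:3,:3]@[d[0],-d[1],-d[2]]
    return T[:3,3],d/np.linalg.norm(d)
def onz(KT,p,z):
    o,d=ray(KT,p); return o+d*(z-o[2])/d[2]
def tri(*rs):
    A=0;b=0
    for o,d in rs:
        P=np.eye(3)-np.outer(d,d); A=A+P; b=b+P@o
    return np.linalg.solve(A,b)
def proj(KT,X):
    K,T=KT; c=np.linalg.inv(T)@np.append(X,1); p=K@[c[0],-c[1],-c[2]]; return p[:2]/p[2]
E
python3 - <<'E'
from h import *
np.set_printoptions(precision=4,suppress=True)
S=cam("scene");D=cam("side")
s=lambda x,y:(130+x/2.8-.3,90+y/2.8-.3); d=lambda x,y:(200+x/3-.33,145+y/3-.33)
pts={"mark":((239,321),(250,166),.075),"tip":(None,(192,118),.083),"knobtop":((144,196),(364,190),.117),
"scrA":((319,294),(170,178),.075),"scrB":((178,190),(330,285),.075),"scrC":((91,249),(414,231),.075),"scrD":((235,362),(254,137),.075),
"pin":((260,187),(232,185),None),"guntop":((291,39),(183,411),.112),"ring":((292,114),(181,528),.022)}
for n,(a,b,z) in pts.items():
    out=[n]
    if z: 
        if a: out+= [onz(S,s(*a),z)[:2]]
        out+=[onz(D,d(*b),z)[:2]]
    if a: out+=[tri(ray(S,s(*a)),ray(D,d(*b)))]
    print(*out)
for n,p in {"jar":(376,300)}.items(): print(n,onz(S,p,.03))
E
```

```text
mark [ 0.6248 -0.0416] [ 0.6248 -0.0432] [ 0.6249 -0.0422  0.0744]
tip [0.6083 0.0264]
knobtop [ 0.647 -0.155] [ 0.6509 -0.1536] [ 0.6484 -0.1547  0.1182]
scrA [ 0.5602 -0.0362] [ 0.5612 -0.0341] [ 0.5606 -0.0354  0.076 ]
scrB [ 0.607  -0.1897] [ 0.607 -0.189] [ 0.6069 -0.1893  0.0753]
scrC [ 0.6934 -0.1622] [ 0.6933 -0.1615] [ 0.6933 -0.1618  0.0753]
scrD [ 0.6443 -0.0086] [ 0.6475 -0.0075] [ 0.6456 -0.0085  0.076 ]
pin [ 0.5673 -0.118   0.1209]
guntop [ 0.4554 -0.2782] [ 0.4536 -0.2837] [ 0.4543 -0.2814  0.1095]
ring [ 0.4536 -0.2831] [ 0.453 -0.288] [ 0.4531 -0.2859  0.0196]
jar [0.4499 0.2766 0.03  ]
```

>>> move_arm:
  rows:
    - [25, -37, 0, 0.06, -1]
    - [25, -37, 0, 0.06, -1]
    - [25, -37, 0, 0.06, -1]
    - [25, -37, 0, 0.06, -1]
    - [25, -37, 0, 0.06, -1]
    - [25, -37, 0, 0.06, -1]
    - [25, -37, 0, 0.06, -1]
    - [25, -37, 0, 0.06, -1]
    - [25, -37, 0, 0.06, -1]
    - [25, -37, 0, 0.06, -1]
    - [25, -37, 0, 0.06, -1]
    - [25, -37, 0, 0.06, -1]

```text
time: 1.35
tool_pos: [0.5175, 0.0324, 0.2266]
tool_rot: [3.141, -0.0, -2.845]
contact_force: [0.3, 0.8, -0.3]
opening: 0.0917
grip_force: 0.0
```

>>> move_arm:
  rows:
    - [26, -38, 0, 0, -1]
    - [26, -38, 0, 0, -1]
    - [26, -38, 0, 0, -1]
    - [26, -38, 0, 0, -1]
    - [26, -38, 0, 0, -1]
    - [0, 0, 0, 0, -0.2]
    - [0, 0, 0, 0, -0.2]
    - [0, 0, 0, 0, -0.2]

```text
time: 2.15
tool_pos: [0.6464, -0.1549, 0.2266]
tool_rot: [3.141, -0.001, -2.847]
contact_force: [-0.1, 0.5, 0.4]
opening: 0.0724
grip_force: 0.0
```

>>> move_arm:
  rows:
    - [2, 0, -36, 0, -0.2]
    - [0, 0, -36, 0, -0.2]
    - [0, 0, -36, 0, -0.2]
    - [0, 0, -36, 0, -0.2]
    - [0, 0, 0, 0, 0.5]
    - [0, 0, 0, 0, 0.5]
    - [0, 0, 0, 0, 0.9]
    - [0, 0, 0, 0, 0.9]
    - [0, 0, 0, 0, 0.9]
  newtons: 25

```text
time: 3.05
tool_pos: [0.6499, -0.1555, 0.0853]
tool_rot: [-3.14, 0.003, -2.847]
contact_force: [-0.0, 1.9, 7.4]
opening: 0.0248
grip_force: 25.0
```

>>> move_arm:
  rows:
    - [-1.9, 6.3, 0, 0, 0.9]
    - [-1.9, 6.3, 0, 0, 0.9]
    - [-1.9, 6.3, 0, 0, 0.9]
    - [-1.9, 6.3, 0, 0, 0.9]
    - [-1.9, 6.3, 0, 0, 0.9]
    - [-1.9, 6.3, 0, 0, 0.9]
    - [-1.9, 6.3, 0, 0, 0.9]
    - [-1.9, 6.3, 0, 0, 0.9]
    - [-1.9, 6.3, 0, 0, 0.9]
    - [-1.9, 6.3, 0, 0, 0.9]
    - [0, 0, 0, 0, 0.9]
    - [0, 0, 0, 0, 0.9]

```text
time: 4.25
tool_pos: [0.6308, -0.0935, 0.0853]
tool_rot: [-3.139, 0.003, -2.847]
contact_force: [-3.4, -0.8, 8.0]
opening: 0.0245
grip_force: 25.0
```

Run:
```python
from h import *
import cv2
s=monitor.observe(); print(s["tool_pos"],s["contact_force"])
a=vision.read_camera("side")[:,:,::-1]; w=vision.read_camera("wrist")[:,:,::-1]
cv2.imwrite("pics/side1.png",a); cv2.imwrite("pics/wrist1.png",w)
a=cv2.resize(a[150:260,220:340],None,fx=5,fy=5,interpolation=cv2.INTER_CUBIC)
cv2.imwrite("pics/c.png",a)
```

```text
[ 0.63076968 -0.09348692  0.08527028] [-3.36645725 -0.83874229  8.03132002]
```

View pics/c.png

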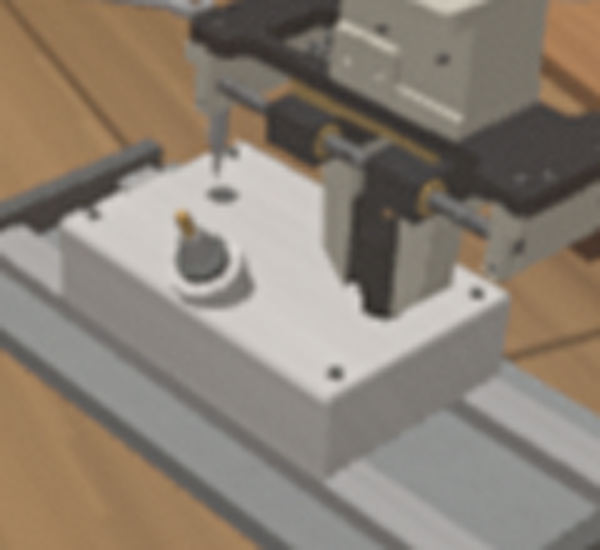

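Run:
```python
from h import *
np.set_printoptions(precision=4,suppress=True)
D=cam("side"); d=lambda x,y:(220+x/5-.4,150+y/5-.4)
m=onz(D,d(222,193.5),.075)
for ty in (174,177,180):
    t=onz(D,d(217.5,ty),.083); e=(t-m)[:2]; print(m,t,"u",e@[-.291,.957],"v",e@[.957,.291])
for n,p in {"A":(93,214),"B":(335,373),"C":(477,293),"D":(233,152)}.items(): print(n,onz(D,d(*p),.075))
print("pin z.121",onz(D,d(182,215),.121))
```

```text
[0.6063 0.0197 0.075 ] [0.6062 0.0252 0.083 ] u 0.00528114066074476 v 0.0015318885803827982
[0.6063 0.0197 0.075 ] [0.605  0.0227 0.083 ] u 0.0032290876227587537 v -0.00034285092784898245
[0.6063 0.0197 0.075 ] [0.6038 0.0202 0.083 ] u 0.0011877625983958365 v -0.002207789407251689
A [0.5417 0.0269 0.075 ]
B [ 0.5887 -0.1268  0.075 ]
C [ 0.6755 -0.1001  0.075 ]
D [0.6284 0.053  0.075 ]
pin z.121 [ 0.5498 -0.0549  0.121 ]
```

View pics/wrist1.png

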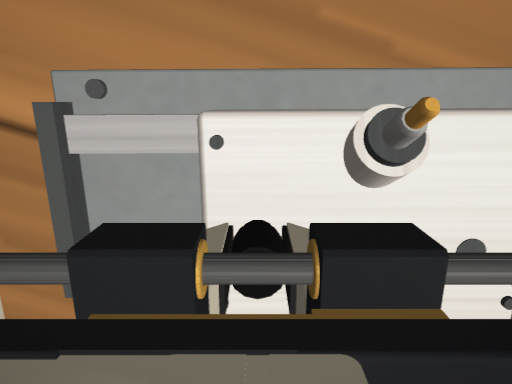

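>>> move_arm:
  rows:
    - [-0.4, 1.3, 0, 0, 0.9]
    - [-0.4, 1.3, 0, 0, 0.9]
    - [-0.4, 1.3, 0, 0, 0.9]
    - [0, 0, 0, 0, 0.9]
    - [0, 0, 0, 0, 0.9]

```text
time: 4.85
tool_pos: [0.6299, -0.0906, 0.0853]
tool_rot: [-3.138, 0.003, -2.848]
contact_force: [-1.6, -4.0, 7.2]
opening: 0.0241
grip_force: 25.0
```

Run:
```python
from h import *
import cv2
s=monitor.observe(); print(s["tool_pos"],s["contact_force"])
a=vision.read_camera("side")[:,:,::-1]
cv2.imwrite("pics/side2.png",a)
a=cv2.resize(a[165:215,235:300],None,fx=10,fy=10,interpolation=cv2.INTER_CUBIC)
cv2.imwrite("pics/d.png",a)
```

```text
[ 0.62986132 -0.09058817  0.08526048] [-1.58907657 -4.0284604   7.21824972]
```

View pics/d.png

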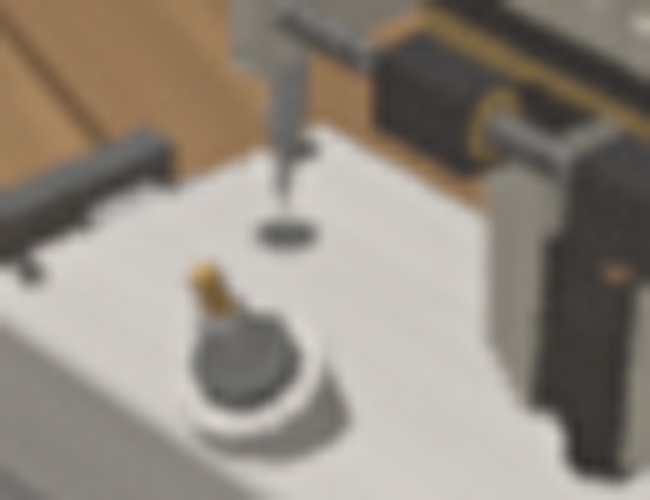

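Run:
```python
from h import *
np.set_printoptions(precision=4,suppress=True)
D=cam("side"); d=lambda x,y:(235+x/10-.45,165+y/10-.45)
m=onz(D,d(287,234.5),.075)
print(m,(proj(D,m+[0,0,.008])-np.array(d(0,0)))*10,[(proj(D,m+[-.00291*k,.00957*k,.008])-np.array(d(0,0)))*10 for k in (-.2,.2)])
print("pin",onz(D,d(205,270),.121))
```

```text
[0.6052 0.0217 0.075 ] [288.0332 206.4492] [array([293.6289, 209.8009]), array([282.4534, 203.107 ])]
pin [ 0.5496 -0.0503  0.121 ]
```

>>> move_arm:
  rows:
    - [-0.3, 1.0, 0, 0, 0.9]
    - [0, 0, 0, 0, 0.9]
    - [0, 0, 0, 0, 0.9]
    - [0, 0, 0, 0, -0.3]
    - [0, 0, 0, 0, -0.3]
    - [0, 0, 0, 0, -0.3]
    - [0, 0, 40, 0, -0.3]
    - [0, 0, 40, 0, -1]
    - [0, 0, 40, 0, -1]

```text
time: 5.8
tool_pos: [0.628, -0.0876, 0.2037]
tool_rot: [3.141, -0.001, -2.847]
contact_force: [-0.3, -0.4, -0.0]
opening: 0.0679
grip_force: 0.0
```

Run:
```python
from h import *
import cv2
s=monitor.observe(); print(s["tool_pos"],s["tool_rot"])
a=vision.read_camera("side")[:,:,::-1]; b=vision.read_camera("scene")[:,:,::-1]; cv2.imwrite("pics/side3.png",a); cv2.imwrite("pics/scene3.png",b)
a=cv2.resize(a[160:220,235:300],None,fx=8,fy=8,interpolation=cv2.INTER_CUBIC)
b=cv2.resize(b[150:225,190:255],None,fx=6.4,fy=6.4,interpolation=cv2.INTER_CUBIC) 
o=np.zeros((480,520+b.shape[1],3),np.uint8); o[:,:520]=a; o[:b.shape[0],520:]=b
cv2.imwrite("pics/e.png",o); print(o.shape)
```

```text
[ 0.62797094 -0.08757259  0.20371896] [ 3.14069808e+00 -9.99315530e-04 -2.84714757e+00]
(480, 936, 3)
```

View pics/e.png

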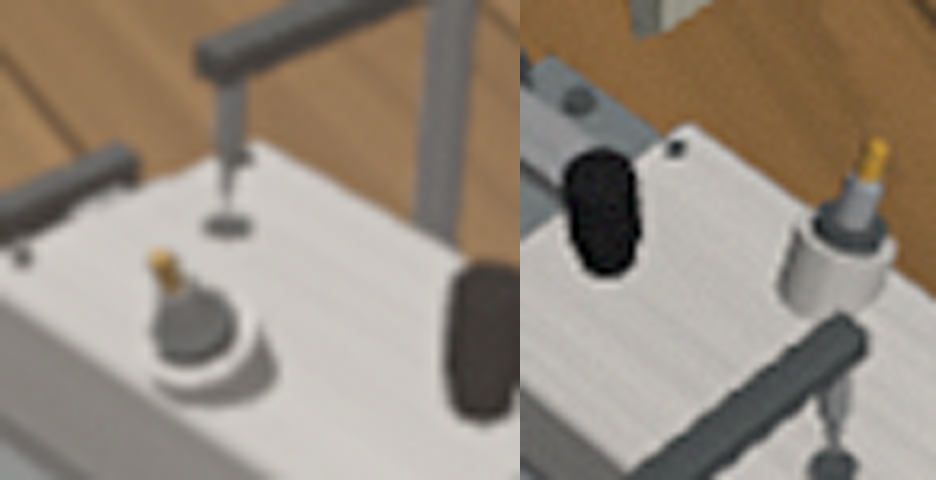

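Run:
```python
from h import *
np.set_printoptions(precision=4,suppress=True)
S=cam("scene");D=cam("side")
d=lambda x,y:(235+x/8-.44,160+y/8-.44); s=lambda x,y:(190+(x-520)/6.4-.42,150+y/6.4-.42)
inv_s=lambda p:((p[0]-190+.42)*6.4+520,(p[1]-150+.42)*6.4); inv_d=lambda p:((p[0]-235+.44)*8,(p[1]-160+.44)*8)
pin=tri(ray(D,d(160,256)),ray(S,s(879,146)))
print("pin",pin,"resid",inv_d(proj(D,pin)),inv_s(proj(S,pin)))
m=tri(ray(D,d(228,227)),ray(S,s(832,465))); print("mark",m); t=tri(ray(D,d(228,207)),ray(S,s(834,447))); print("tip",t, t-m)
ang=.297; v=np.array([np.cos(ang),np.sin(ang),0]); a=-np.sin(np.radians(25))*v+np.array([0,0,np.cos(np.radians(25))])
sh=pin-.03*a; print("axis",a,"sh",sh)
for h in (0,.017): print(h,inv_d(proj(D,sh+a*h)),inv_s(proj(S,sh+a*h)))
# gun: refine
```

```text
pin [ 0.5473 -0.0517  0.1224] resid (np.float64(158.43796281177677), np.float64(255.8886311977242)) (np.float64(877.695226825007), np.float64(146.07271183555267))
mark [0.6048 0.0224 0.0749]
tip [0.6039 0.0217 0.0826] [-0.0009 -0.0007  0.0078]
axis [-0.4041 -0.1237  0.9063] sh [ 0.5595 -0.048   0.0952]
0 (np.float64(191.07771774564029), np.float64(322.94266434100996)) (np.float64(850.557912770498), np.float64(223.65517216657855))
0.017 (np.float64(172.7989228767856), np.float64(285.3913126400239)) (np.float64(865.830463145232), np.float64(179.99270685326837))
```

>>> move_arm:
  rows:
    - [-29, -32.5, 0, 0, -1]
    - [-29, -32.5, 0, 0, -1]
    - [-29, -32.5, 0, 0, -1]
    - [-29, -32.5, 0, 0, -1]
    - [-29, -32.5, 0, 0, -1]
    - [-29, -32.5, 0, 0, -1]
    - [0, 0, 0, 0, -1]
    - [0, 0, 0, 0, -1]

```text
time: 6.7
tool_pos: [0.4538, -0.2833, 0.2023]
tool_rot: [3.141, -0.0, -2.85]
contact_force: [-0.7, 0.2, 0.1]
opening: 0.0919
grip_force: 0.0
```

Run:
```python
from h import *
import cv2
s=monitor.observe(); print(s["tool_pos"],s["tool_rot"])
w=vision.read_camera("wrist")[:,:,::-1]; cv2.imwrite("pics/wrist4.png",w)
W=cam("wrist",s)
for n,X in {"top":(.4545,-.281,.112),"ring":(.4533,-.2855,.022),"mouth":(.4533,-.2855,0)}.items(): print(n,proj(W,np.array(X)))
```

```text
[ 0.453771   -0.28327858  0.20227463] [ 3.14051537e+00 -1.07135654e-04 -2.84967368e+00]
top [257.64352423 196.99116871]
ring [253.52090082 171.28932978]
mouth [253.70478858 167.40119231]
```

View pics/wrist4.png

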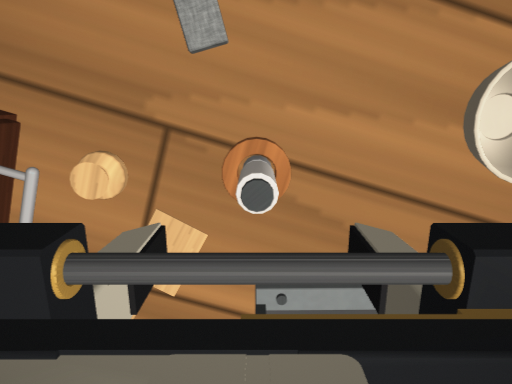

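Run:
```python
from h import *
s=monitor.observe();W=cam("wrist",s)
for p,z in (((257.5,194),.112),((257,172),.022)):
    X=onz(W,p,z); e=(X-s["tool_pos"])[:2]; print(X,"u",e@[-.291,.957],"v",e@[.957,.291])
```

```text
[ 0.45297092 -0.28108393  0.112     ] u 0.001853508783167836 v -0.0009761845028061201
[ 0.45370632 -0.28118394  0.022     ] u 0.001543796756738568 v -0.0003015191466680308
```

>>> move_arm:
  rows:
    - [-0.6, 1.8, -30, 0, -1]
    - [0, 0, -36, 0, -1]
    - [0, 0, -40, 0, -1]
    - [0, 0, -30, 0, -1]
    - [0, 0, -10, 0, -1]
    - [0, 0, 0, 0, 0]
    - [0, 0, 0, 0, 0.9]
    - [0, 0, 0, 0, 0.9]
    - [0, 0, 0, 0, 0.9]
    - [0, 0, 0, 0, 0.9]
    - [0, 0, 0, 0, 0.9]
  newtons: 15

```text
time: 7.85
tool_pos: [0.4539, -0.2814, 0.0573]
tool_rot: [-3.141, 0.001, -2.848]
contact_force: [-0.0, -0.1, -0.1]
opening: 0.0483
grip_force: 0.0
```

Still closing; finish the grip, then lift 14 mm.

>>> move_arm:
  rows:
    - [0, 0, 0, 0, 0.9]
    - [0, 0, 0, 0, 0.9]
    - [0, 0, 0, 0, 0.9]
    - [0, 0, 0, 0, 0.9]
    - [0, 0, 7, 0, 0.9]
    - [0, 0, 7, 0, 0.9]
    - [0, 0, 0, 0, 0.9]
    - [0, 0, 0, 0, 0.9]
  newtons: 15

```text
time: 8.65
tool_pos: [0.4536, -0.2809, 0.0708]
tool_rot: [3.141, -0.0, -2.847]
contact_force: [-0.5, 0.4, -4.1]
opening: 0.0333
grip_force: 15.0
```

>>> move_arm:
  rows:
    - [-3.35, -1.0, 0, 0, 0.9]
    - [-3.35, -1.0, 0, 0, 0.9]
    - [-3.35, -1.0, 0, 0, 0.9]
    - [-3.35, -1.0, 0, 0, 0.9]
    - [-3.35, -1.0, 0, 0, 0.9]
    - [-3.35, -1.0, 0, 0, 0.9]
    - [-3.35, -1.0, 0, 0, 0.9]
    - [-3.35, -1.0, 0, 0, 0.9]
    - [-3.35, -1.0, 0, 0, 0.9]
    - [-3.35, -1.0, 0, 0, 0.9]
    - [0, 0, 0, 0, 0.9]
    - [0, 0, 0, 0, 0.9]

```text
time: 9.85
tool_pos: [0.4198, -0.2912, 0.0706]
tool_rot: [3.141, -0.001, -2.847]
contact_force: [0.7, -2.8, -2.5]
opening: 0.0339
grip_force: 15.0
```

>>> move_arm:
  rows:
    - [0, 0, 30, 0, 0.9]
    - [0, 0, 40, 0, 0.9]
    - [0, 0, 40, 0, 0.9]
    - [0, 0, 20, 0, 0.9]
    - [0, 0, 0, 0, 0.9]
    - [0, 0, 0, 0, 0.9]
    - [0, 0, 0, 0, 0.9]
  newtons: 40

```text
time: 10.55
tool_pos: [0.4191, -0.2901, 0.1986]
tool_rot: [3.137, -0.003, -2.847]
contact_force: [0.1, -0.5, -3.7]
opening: 0.0334
grip_force: 40.0
```

Run:
```python
from h import *
import cv2
s=monitor.observe(); print(s["tool_pos"],s["tool_rot"],s["contact_force"])
P=s["tool_pos"]+[0,0,.019]
o=np.zeros((560,800,3),np.uint8)
for i,n in enumerate(("side","scene")):
    a=vision.read_camera(n)[:,:,::-1]; cv2.imwrite(f"pics/{n}5.png",a)
    c=proj(cam(n),P-[0,0,.03]); x0,y0=int(c[0])-40,int(c[1])-56; x0,y0=max(0,min(x0,432)),max(0,min(y0,272)); print(n,x0,y0)
    o[:,i*400:i*400+400]=cv2.resize(a[y0:y0+112,x0:x0+80],(400,560),interpolation=cv2.INTER_CUBIC)
cv2.imwrite("pics/f.png",o)
```

```text
[ 0.41907809 -0.29006412  0.19856291] [ 3.13721325e+00 -2.56559146e-03 -2.84726135e+00] [ 0.12357608 -0.50242629 -3.69750065]
side 202 198
scene 204 14
```

View pics/f.png

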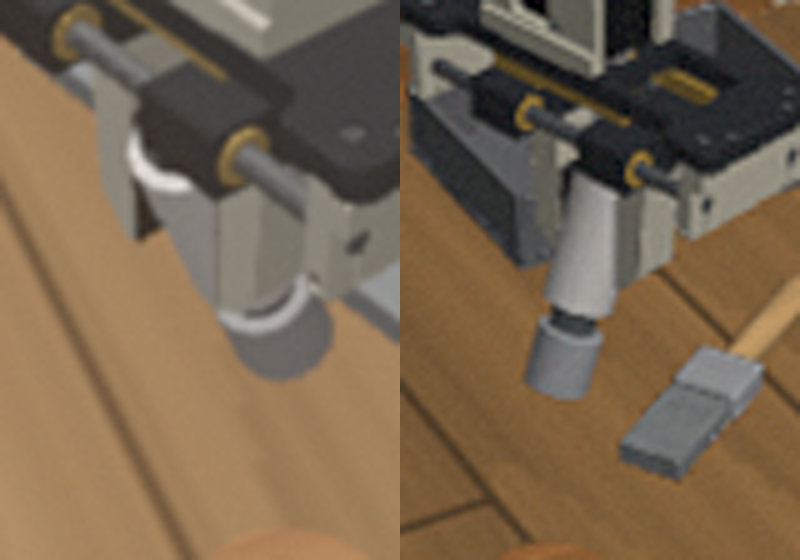

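```bash
cat > fit.py <<'E'
from h import *
from scipy.optimize import least_squares
np.set_printoptions(precision=4,suppress=True)
G=np.array([0.41907809,-0.29006412,0.19856291+.019]); ang=.2943
v=np.array([np.cos(ang),np.sin(ang),0]); u=np.array([-v[1],v[0],0]); z=np.array([0,0,1.])
C={"scene":(cam("scene"),lambda x,y:(204+(x-400)/5-.4,14+y/5-.4)),"side":(cam("side"),lambda x,y:(202+x/5-.4,198+y/5-.4))}
obs=[("scene",42,17,"L",549,298),("scene",42,17,"R",608,317),("scene",30,16,"L",539,322),("scene",30,16,"R",602,342),("scene",0,16,"L",527,385),("scene",0,16,"R",588,397),("scene",0,16,"B",560,402),
("side",42,17,"L",219,318),("side",42,17,"R",307,285),("side",0,16,"L",240,362),("side",0,16,"R",331,335),("side",0,16,"B",285,380)]
def model(p):
    c0=G+p[0]*v+p[1]*u+p[2]*z; th,ph=p[3:]
    a=-np.sin(th)*v+np.sin(ph)*u; a=a+z*np.sqrt(1-a@a); return c0,a   # c0: axis point at 76 mm
def res(p):
    c0,a=model(p); r=[]
    for n,h,rad,k,x,y in obs:
        KT,f=C[n]; c=c0-(.076-h/1000)*a; d=c-KT[1][:3,3]; d/=np.linalg.norm(d)
        e=np.cross(a,d); e/=np.linalg.norm(e); w=np.cross(a,e)
        q=[proj(KT,c+s*rad/1000*(w if k=="B" else e)) for s in (1,-1)]
        q.sort(key=lambda t:t[1] if k=="B" else t[0]); q=q[1] if k in"BR" else q[0]
        r+=list(q-np.array(f(x,y)))
    return np.array(r)
for fix in (0,1):
    f=(lambda p:res(p)) if not fix else (lambda p:res([p[0],0,p[1],p[2],0]))
    s=least_squares(f,[0,0,0,.43,0] if not fix else [0,0,.43],loss="soft_l1"); print(s.x,"deg",np.degrees(s.x[3:] if not fix else s.x[2]),"rms",np.sqrt(np.mean(f(s.x)**2)))
    c0,a=model(s.x if not fix else [s.x[0],0,s.x[1],s.x[2],0]); m=c0-.076*a; print("mouth",m,"rel TCP",m-(G-[0,0,.019]),"a",a)
print(f(s.x).reshape(-1,2))
E
python3 fit.py
```

```text
[ 0.0014 -0.0132 -0.0075  0.4038 -0.188 ] deg [ 23.1359 -10.774 ] rms 1.4554701836755897
mouth [ 0.4487 -0.28    0.1416] rel TCP [ 0.0297  0.01   -0.057 ] a [-0.3218 -0.2929  0.9004]
[ 0.0083 -0.0027  0.3071] deg 17.597725819856723 rms 2.2427854104284473
mouth [ 0.449  -0.281   0.1425] rel TCP [ 0.0299  0.0091 -0.0561] a [-0.2893 -0.0877  0.9532]
[[-1.6744  0.5315]
 [ 0.6693  0.112 ]
 [-0.2527  0.6398]
 [ 0.3734 -0.212 ]
 [-0.284  -0.2139]
 [ 0.5324  0.453 ]
 [-0.9337  0.5345]
 [-4.2578 -5.6845]
 [-0.2173 -7.1745]
 [-1.4935  1.0259]
 [-0.3633 -0.853 ]
 [ 2.175   1.977 ]]
```

```bash
sed -i 's/("side",42,17,"L"/("side",30,16,"L"/;s/("side",42,17,"R"/("side",30,16,"R"/' fit.py; python3 fit.py
```

```text
[ 0.0061 -0.0044 -0.0035  0.3347 -0.0613] deg [19.1755 -3.5143] rms 1.045180229976089
mouth [ 0.4488 -0.2808  0.1424] rel TCP [ 0.0297  0.0093 -0.0561] a [-0.2966 -0.1539  0.9425]
[ 0.0078 -0.0026  0.3099] deg 17.757093958160812 rms 1.0892069360449745
mouth [ 0.4487 -0.2811  0.1426] rel TCP [ 0.0296  0.009  -0.056 ] a [-0.2919 -0.0885  0.9524]
[[-1.5517  0.4231]
 [ 0.7836  0.0319]
 [-0.1406  0.5343]
 [ 0.4779 -0.2911]
 [-0.1975 -0.3137]
 [ 0.6123  0.3793]
 [-0.8523  0.4318]
 [-1.9141 -1.1376]
 [ 0.5194 -2.1542]
 [-1.6155  1.1097]
 [-0.5126 -0.8671]
 [ 2.0812  2.0069]]
```

Run:
```python
from h import *
import cv2
s=monitor.observe(); w=vision.read_camera("wrist")[:,:,::-1]; cv2.imwrite("pics/wrist5.png",w); W=cam("wrist",s)
G=s["tool_pos"]+[0,0,.019]; yaw=s["tool_rot"][2]; ang=yaw+np.pi-0; v=np.array([np.cos(ang),np.sin(ang),0]);z=np.array([0,0,1.])
for off in (0,.0078):
  for th in (18,22,25,28):
    t=np.radians(th);a=-np.sin(t)*v+np.cos(t)*z
    print(off,th,"cap",proj(W,G+off*v+.036*a),"barrel r", proj(W,G+off*v+.029*a-.017*(np.cos(t)*v+np.sin(t)*z)))
hsv=cv2.cvtColor(w,cv2.COLOR_BGR2HSV)
for nm,m in (("dark",hsv[:,:,2]<85),("bright",(hsv[:,:,2]>150)&(hsv[:,:,1]<40))):
    m=m.astype(np.uint8); m[:, :190]=0; m[:,325:]=0; m[262:]=0
    n,l,st,c=cv2.connectedComponentsWithStats(m)
    for i in range(1,n):
        if st[i,4]>40: print(nm,st[i],c[i])
```

```text
0 18 cap [253.47141083 272.73239977] barrel r [253.58513521 222.44012201]
0 22 cap [253.4696204  265.29190602] barrel r [253.60550067 216.9855616 ]
0 25 cap [253.47068368 259.70710226] barrel r [253.62216624 213.13379269]
0 28 cap [253.47378727 254.15104434] barrel r [253.63990907 209.49991035]
0.0078 18 cap [253.5314336  293.03419996] barrel r [253.6395492  242.22736507]
0.0078 22 cap [253.52955031 285.67580184] barrel r [253.65901114 236.64239138]
0.0078 25 cap [253.5304464  280.13263195] barrel r [253.67495536 232.67797097]
0.0078 28 cap [253.53330109 274.60075073] barrel r [253.69194493 228.91960397]
dark [ 190  226  135   33 1307] [257.66029074 250.11400153]
dark [190 260 135   2 249] [253.85542169 260.54216867]
bright [190   0  17  10 131] [196.90076336   3.76335878]
bright [ 190    9   35   79 1755] [202.80854701  52.78005698]
bright [222 234  72  19 715] [257.56783217 242.82097902]
```

```bash
cat > fit2.py <<'E'
from h import *
import cv2
from scipy.optimize import minimize
np.set_printoptions(precision=4,suppress=True)
z=np.array([0,0,1.])
t=np.linspace(0,2*np.pi,40)
def circ(c,a,r):
    e=np.cross(a,[1,0,0]);e/=np.linalg.norm(e);f=np.cross(a,e); return c+r*(np.outer(np.cos(t),e)+np.outer(np.sin(t),f))
def sil(KT,m,a,roi,k=8):
    x0,y0,x1,y1=roi; im=np.zeros(((y1-y0)*k,(x1-x0)*k),np.uint8)
    for h0,h1,r in ((0,30,16),(30,42,12),(42,105,17)):
        p=np.array([proj(KT,X) for h in(h0,h1) for X in circ(m+a*h/1000,a,r/1000)])
        q=((p+.5-[x0,y0])*k*16).astype(np.int32)
        cv2.fillConvexPoly(im,cv2.convexHull(q),255,shift=4)
    return cv2.resize(im,None,fx=1/k,fy=1/k,interpolation=cv2.INTER_AREA)/255.
def fit(G,ang,views,wrow=None,W=None,p0=(.006,0,-.002,.36)):
    v=np.array([np.cos(ang),np.sin(ang),0]); u=np.array([-v[1],v[0],0])
    ms=[]
    for n,img,roi in views:
        x0,y0,x1,y1=roi; h=cv2.cvtColor(img[y0:y1,x0:x1],cv2.COLOR_BGR2HSV).astype(float)
        ms.append((cam(n),np.clip((110-h[:,:,1])/60,0,1),roi))
    def geo(p):
        a=-np.sin(p[3])*v+np.cos(p[3])*z; c=G+p[0]*v+p[1]*u+p[2]*z; return c-.076*a,a
    def cost(p):
        m,a=geo(p); J=sum(((sil(KT,m,a,roi)-M)**2).sum() for KT,M,roi in ms)
        if wrow: 
            th=p[3]; r=proj(W,m+.105*a-.017*(np.cos(th)*v+np.sin(th)*z))[1]; J+=((r-wrow)/4)**2
        return J+(p[1]/.002)**2
    best=min((minimize(cost,np.array(p0)+[0,0,0,d],method="Nelder-Mead",options=dict(initial_simplex=np.array(p0)+[0,0,0,d]+np.vstack([np.zeros(4),np.diag([.006,.003,.004,.12])]),xatol=1e-5,fatol=1e-3)) for d in (-.08,0,.08)),key=lambda s:s.fun)
    m,a=geo(best.x); return best.x,best.fun,m,a
E
python3 - <<'E'
from fit2 import *
T=np.array([0.41907809,-0.29006412,0.19856291]); s=dict(tool_pos=T,tool_rot=[3.13721325,-2.56559146e-03,-2.84726135])
side=cv2.imread("pics/side5.png");sc=cv2.imread("pics/scene5.png")
# ROI scene crop x 500..620,y 288..410 ; side crop x215..345,y325..400
V=[("scene",sc,(204+20,14+58,204+43,14+84)),("side",side,(202+42,198+65,202+68,198+82))]
for w in (None,234): 
    x,f,m,a=fit(T+[0,0,.019],.2943,V,w,cam("wrist",s)); print(x,np.degrees(x[3]),f,"mouth rel TCP",m-T)
for w in V: x,f,m,a=fit(T+[0,0,.019],.2943,[w],234,cam("wrist",s)); print(w[0],x,np.degrees(x[3]),f,m-T)
E
```

```text
[0.0057 0.0004 0.0006 0.3683] 21.102919547340015 7.13667351263418 mouth rel TCP [ 0.0315  0.0099 -0.0513]
[0.0058 0.0004 0.0006 0.3645] 20.88595800307378 7.2151670011839295 mouth rel TCP [ 0.0314  0.0099 -0.0514]
scene [0.006  0.0004 0.0007 0.371 ] 21.258851750243977 5.619084974865511 [ 0.032   0.0101 -0.0512]
side [0.0054 0.0002 0.0012 0.3645] 20.882711143721732 1.1766221611310377 [ 0.031   0.0096 -0.0508]
```

>>> move_arm:
  rows:
    - [14.5, 37.5, 0, 0, 0.9]
    - [14.5, 37.5, 0, 0, 0.9]
    - [14.5, 37.5, 0, 0, 0.9]
    - [14.5, 37.5, 0, 0, 0.9]
    - [14.5, 37.5, 0, 0, 0.9]
    - [14.5, 37.5, 0, 0, 0.9]
    - [0, 0, 0, 0, 0.9]
    - [0, 0, 0, 0, 0.9]
    - [0, 0, 0, 0, 0.9]
  newtons: 40

```text
time: 11.6
tool_pos: [0.5068, -0.0668, 0.2002]
tool_rot: [3.141, -0.001, -2.848]
contact_force: [-0.4, -0.1, -3.9]
opening: 0.0335
grip_force: 40.0
```

Run:
```python
from fit2 import *
s=monitor.observe(); T=s["tool_pos"]; print(T,s["tool_rot"],s["contact_force"])
sh=np.array([.5595,-.0485,.0952]); a=np.array([-.404,-.1237,.9063]); rel=np.array([.0314,.0099,-.0513]); rel25=np.array([.0363,.0110,-.0493])
for h in (.055,.032,.014): print(h,(sh+h*a-rel-T)*1000)
for h in (.014,0,-.005): print("25",h,(sh+h*a-rel25-T)*1000)
```

```text
[ 0.5068 -0.0668  0.2002] [ 3.1413 -0.0012 -2.8479] [-0.3512 -0.1208 -3.9422]
0.055 [-0.9249  1.6434 -3.8881]
0.032 [  8.3671   4.4885 -24.733 ]
0.014 [ 15.6391   6.7151 -41.0464]
25 0.014 [ 10.7391   5.6151 -43.0464]
25 0 [ 16.3951   7.3469 -55.7346]
25 -0.005 [ 18.4151   7.9654 -60.2661]
```

>>> move_arm:
  rows:
    - [0, 1.5, -6, 0, 0.9]
    - [2.8, 1, -6.2, 0, 0.9]
    - [2.8, 1, -6.2, 0, 0.9]
    - [2.8, 1, -6.2, 0, 0.9]
    - [1.8, 0.55, -4, 0, 0.9]
    - [1.8, 0.55, -4, 0, 0.9]
    - [1.8, 0.55, -4, 0, 0.9]
    - [0, 0, 0, 0, 0.9]
    - [0, 0, 0, 0, 0.9]
  newtons: 40

```text
time: 12.5
tool_pos: [0.5211, -0.06, 0.1642]
tool_rot: [3.142, -0.0, -2.847]
contact_force: [-0.6, -0.2, -3.8]
opening: 0.0331
grip_force: 40.0
```

>>> move_arm:
  rows:
    - [0.7, 0.1, -1.7, 0, 0.9]
    - [0.7, 0.1, -1.7, 0, 0.9]
    - [0.7, 0.1, -1.7, 0, 0.9]
    - [0.5, 0, -1.5, 0, 0.9]
    - [0, 0, 0, 0, 0.9]
    - [0, 0, 0, 0, 0.9]
  newtons: 40

```text
time: 13.1
tool_pos: [0.5236, -0.0597, 0.1578]
tool_rot: [-3.142, 0.0, -2.847]
contact_force: [-2.5, 0.4, -0.2]
opening: 0.0333
grip_force: 40.0
```

>>> move_arm:
  rows:
    - [0.3, 0.1, -1.7, 0, 0.9]
    - [0.2, 0.1, -1.7, 0, 0.9]
    - [0.2, 0.1, -1.7, 0, 0.9]
    - [0.2, 0.1, -1.7, 0, 0.9]
    - [0.2, 0.1, -1.7, 0, 0.9]
    - [0.2, 0.1, -1.7, 0, 0.9]
    - [0.2, 0.1, -1.7, 0, 0.9]
    - [0, 0, 0, 0, 0.9]
    - [0, 0, 0, 0, 0.9]
  newtons: 60

```text
time: 14.0
tool_pos: [0.5266, -0.059, 0.1486]
tool_rot: [-3.139, 0.005, -2.847]
contact_force: [-4.8, 1.8, 17.8]
opening: 0.0334
grip_force: 60.0
```

>>> move_arm:
  rows:
    - [0, 0, -1.5, 0, 0.9]
    - [0, 0, -1.5, 0, 0.9]
    - [0, 0, 0, 0, 0.9]
    - [0, 0, 0, 0, 0.9]
  newtons: 60

```text
time: 14.4
tool_pos: [0.5266, -0.0595, 0.1482]
tool_rot: [-3.138, 0.006, -2.847]
contact_force: [-13.3, 0.5, 37.0]
opening: 0.0332
grip_force: 60.0
```

Run:
```python
from fit2 import *
s=monitor.observe(); T=s["tool_pos"]; print(T,s["tool_rot"],s["contact_force"],s["torque"])
for n in("side","scene"): cv2.imwrite(f"pics/{n}6.png",vision.read_camera(n)[:,:,::-1])
sc=cv2.imread("pics/scene6.png"); sd=cv2.imread("pics/side6.png")
rel=np.array([.0314,.0099,-.0513])
for n,im in(("scene",sc),("side",sd)): print(n,proj(cam(n),T+rel),proj(cam(n),T+[0,0,.019]))
```

```text
[ 0.5266 -0.0595  0.1482] [-3.1376  0.0062 -2.8471] [-13.295    0.4707  36.9624] [0.6957 1.5845 0.1681]
scene [241.483  183.2529] [252.6865 150.9511]
side [258.1573 199.8397] [247.1045 177.1731]
```

>>> move_arm:
  rows:
    - [-1.0, -0.3, 0.8, 0, 0.9]
    - [-1.0, -0.3, 0.8, 0, 0.9]
    - [-1.0, -0.3, 0, 0, 0.9]
    - [-1.0, -0.3, 0, 0, 0.9]
    - [-1.0, -0.3, 0, 0, 0.9]
    - [0, 0, 0, 0, 0.9]
    - [0, 0, 0, 0, 0.9]
  newtons: 60

```text
time: 15.2
tool_pos: [0.5241, -0.0605, 0.1473]
tool_rot: [-3.138, 0.01, -2.848]
contact_force: [4.2, 3.0, 11.0]
opening: 0.0334
grip_force: 60.0
```

Run:
```python
from fit2 import *
s=monitor.observe(); T=s["tool_pos"]; print(T,s["tool_rot"],s["contact_force"],s["torque"])
for n in("side","scene"): cv2.imwrite(f"pics/{n}7.png",vision.read_camera(n)[:,:,::-1])
ang=.2943; v=np.array([np.cos(ang),np.sin(ang),0]); u=np.array([-v[1],v[0],0]); G=T+[0,0,.019]
V=[]
for n,roi in(("scene",(226,158,262,200)),("side",(246,186,282,218))):
    b=cv2.imread(f"pics/{n}3.png").astype(float); a=cv2.imread(f"pics/{n}7.png").astype(float)
    x0,y0,x1,y1=roi; d=np.abs(a-b).max(2)[y0:y1,x0:x1]; V.append((cam(n),np.clip((d-15)/30,0,1),roi))
    lab=cv2.cvtColor(a.astype(np.uint8),cv2.COLOR_BGR2HSV); print(n,"diff frac",V[-1][1].mean())
def geo(p):
    a=-np.sin(p[3])*v+np.cos(p[3])*z; c=G+p[0]*v+p[1]*u+p[2]*z; return c-.076*a,a
# edge-based score: image gradient along projected nose outline (nose 0..30mm)
def score(p,imgs):
    m,a=geo(p); J=0
    for n,g in imgs:
        KT=cam(n); pts=[]
        for h,r in((0,16),):
            C=circ(m+a*h/1000,a,r/1000); d=m-KT[1][:3,3]
            w=-(d-(d@a)*a); w/=np.linalg.norm(w); pts+= [X for X in C if (X-m)@w>0]   # near-side mouth arc
        e=np.cross(a,d/np.linalg.norm(d)); e/=np.linalg.norm(e)
        pts+=[m+a*h/1000+sg*.016*e for h in np.linspace(0,28,15) for sg in(1,-1)]
        q=np.array([proj(KT,X) for X in pts],np.float32)
        J+=cv2.remap(g,q[:,:1],q[:,1:],cv2.INTER_LINEAR).mean()
    return J
for tag in(7,):
    I=[]
    for n in("scene","side"):
        im=cv2.GaussianBlur(cv2.imread(f"pics/{n}{tag}.png").astype(np.float32),(0,0),.8)
        g=np.sqrt(sum(cv2.Sobel(im,cv2.CV_32F,i,1-i)**2 for i in(0,1))).max(2); I.append((n,np.minimum(g,150)))
    rs=[]
    for th in np.radians(np.arange(15,33,1.)):
        f=lambda q:-score([q[0],q[1],q[2],th],I)+((q[0]-.006)/.006)**2+(q[1]/.002)**2+(q[2]/.003)**2
        r=min((minimize(f,[o,0,dz],method="Nelder-Mead",options=dict(initial_simplex=np.array([o,0,dz])+np.vstack([np.zeros(3),.002*np.eye(3)]))) for o in(.002,.006,.01) for dz in(0,)),key=lambda r:r.fun)
        rs.append((r.fun,np.degrees(th),r.x,geo([*r.x,th])[0]))
    for r in rs: print(*r)
```

```text
[ 0.5241 -0.0605  0.1473] [-3.1377  0.0104 -2.8478] [ 4.1692  2.9878 11.0082] [ 0.8818 -1.2323  0.0452]
scene diff frac 0.283531746031746
side diff frac 0.1733796296296296Traceback (most recent call last):
  File "<stdin>", line 33, in <module>
  File "<stdin>", line 33, in <genexpr>
    res = _minimize_neldermead(fun, x0, args, callback, bounds=bounds,
                               **options)
    fxr = func(xr)
    fx = function(np.copy(x), *(wrapper_args + args))
  File "<stdin>", line 32, in <lambda>
  File "<stdin>", line 16, in score
  File "h.py", line 5, in cam
    c=vision.get_calibration(n)
ValueError: time passes only in moves, steps and waits
```

```bash
sed -i 's/^def cam(n/from functools import lru_cache\n@lru_cache\ndef cal(n): return vision.get_calibration(n)\ndef cam(n/; s/c=vision.get_calibration(n)/c=cal(n)/' h.py
cat > edge.py <<'E'
from fit2 import *
ang=.2943; v=np.array([np.cos(ang),np.sin(ang),0]); u=np.array([-v[1],v[0],0])
def geo(p,G):
    a=-np.sin(p[3])*v+np.cos(p[3])*z; c=G+p[0]*v+p[1]*u+p[2]*z; return c-.076*a,a
def score(p,G,imgs):
    m,a=geo(p,G); J=0
    for KT,g in imgs:
        d=m-KT[1][:3,3]; w=-(d-(d@a)*a); w/=np.linalg.norm(w)
        pts=[X for X in circ(m,a,.016) if (X-m)@w>0]
        e=np.cross(a,d/np.linalg.norm(d)); e/=np.linalg.norm(e)
        pts+=[m+a*h/1000+sg*.016*e for h in np.linspace(0,28,15) for sg in(1,-1)]
        q=np.array([proj(KT,X) for X in pts],np.float32)
        J+=cv2.remap(g,q[:,:1],q[:,1:],cv2.INTER_LINEAR).mean()
    return J
def run(T,tag,ths):
    G=T+[0,0,.019]; I=[]
    for n in("scene","side"):
        im=cv2.GaussianBlur(cv2.imread(f"pics/{n}{tag}.png").astype(np.float32),(0,0),.8)
        g=np.sqrt(sum(cv2.Sobel(im,cv2.CV_32F,i,1-i)**2 for i in(0,1))).max(2); I.append((cam(n),np.minimum(g,150)))
    for d in ths:
        th=np.radians(d); f=lambda q:-score([*q,th],G,I)+((q[0]-.006)/.006)**2+(q[1]/.002)**2+(q[2]/.003)**2
        r=min((minimize(f,[o,0,dz],method="Nelder-Mead",options=dict(initial_simplex=np.array([o,0,dz])+np.vstack([np.zeros(3),.002*np.eye(3)]),maxiter=80)) for o in(.002,.006,.01) for dz in(-.002,.002)),key=lambda r:r.fun)
        print(d,round(r.fun,1),r.x,geo([*r.x,th],G)[0])
E
python3 - <<'E'
from edge import *
print("ref (21 expected)"); run(np.array([0.41907809,-0.29006412,0.19856291]),5,(15,18,21,24,27,30))
print("now"); run(np.array([.5241,-.0605,.1473]),7,(15,18,20,22,24,26,28,30))
E
```

```text
ref (21 expected)
15 -248.0 [ 0.0116 -0.0004  0.0035] [ 0.4491 -0.2814  0.1476]
18 -253.9 [ 0.0084 -0.0003  0.0024] [ 0.4497 -0.2811  0.1477]
21 -254.3 [ 0.0052 -0.0004  0.0009] [ 0.4502 -0.281   0.1476]
24 -250.3 [ 0.0022 -0.0003 -0.0006] [ 0.4509 -0.2807  0.1475]
27 -241.5 [-0.0011 -0.0003 -0.0021] [ 0.4511 -0.2807  0.1478]
30 -233.0 [-0.0042 -0.0003 -0.004 ] [ 0.4515 -0.2806  0.1477]
now
15 -288.1 [0.016  0.0014 0.0014] [ 0.5578 -0.0488  0.0943]
18 -290.4 [0.0128 0.0015 0.0005] [ 0.5584 -0.0485  0.0945]
20 -290.9 [ 0.0109  0.0016 -0.0003] [ 0.5589 -0.0483  0.0946]
22 -290.6 [ 0.0089  0.0017 -0.001 ] [ 0.5594 -0.048   0.0949]
24 -289.1 [ 0.0069  0.0018 -0.0021] [ 0.5598 -0.0478  0.0947]
26 -285.7 [ 0.0049  0.0016 -0.003 ] [ 0.5602 -0.0479  0.0949]
28 -282.7 [ 0.0004  0.0001 -0.0017] [ 0.5586 -0.0499  0.0975]
30 -279.3 [-0.0015  0.0004 -0.0027] [ 0.5589 -0.0496  0.0978]
```

>>> move_arm:
  rows:
    - [0.5, 0.15, -0.7, 0, 0.9]
    - [0.5, 0.15, -0.7, 0, 0.9]
    - [0, 0, 0, 0, 0.9]
    - [0, 0, 0, 0, 0.9]
    - [0, 0, 0, 0, 0.9]
    - [0, 0, 0, 0, 0.9]
    - [0, 0, 0, 0, 0.9]
  newtons: 60

```text
time: 16.0
tool_pos: [0.5243, -0.0605, 0.1472]
tool_rot: [-3.137, 0.009, -2.848]
contact_force: [-3.8, 1.8, 22.7]
opening: 0.0334
grip_force: 60.0
```

Run:
```python
from edge import *
s=monitor.observe(); T=s["tool_pos"]; print(T,s["contact_force"],s["torque"],s["grip_force"])
for n in("side","scene","wrist"): cv2.imwrite(f"pics/{n}8.png",vision.read_camera(n)[:,:,::-1])
run(T,8,(18,20,22,24,26,28))
# wrist: rim of barrel top, as before (234 at off~5.8, 21 deg)
w=cv2.imread("pics/wrist8.png"); hsv=cv2.cvtColor(w,cv2.COLOR_BGR2HSV); m=((hsv[:,:,2]>150)&(hsv[:,:,1]<40)).astype(np.uint8); m[:,:215]=0;m[:,300:]=0;m[262:]=0
n,l,st,c=cv2.connectedComponentsWithStats(m); print(st[1:][st[1:,4]>100])
W=cam("wrist",s); G=T+[0,0,.019]
for th in (20,22,25,28):
    t_=np.radians(th); sh=np.array([.5592,-.0482,.095]); a=-np.sin(t_)*v+np.cos(t_)*z
    print(th,proj(W,sh+.105*a-.017*(np.cos(t_)*v+np.sin(t_)*z)))
# mark vs start of hold: shift of side image around the knob-end screws
a=cv2.imread("pics/side3.png",0)[190:214,272:292]; b=cv2.imread("pics/side8.png",0)
```

```text
[ 0.5243 -0.0605  0.1472] [-3.8293  1.815  22.6995] [ 0.7408 -0.0988  0.0839] 60.004218220710754
18 -290.8 [0.0127 0.0016 0.0006] [ 0.5584 -0.0485  0.0946]
20 -291.1 [ 0.0107  0.0016 -0.0002] [ 0.5589 -0.0484  0.0946]
22 -290.7 [ 0.0089  0.0018 -0.0008] [ 0.5595 -0.0479  0.0949]
24 -288.8 [ 0.0068  0.0018 -0.002 ] [ 0.5598 -0.0478  0.0948]
26 -285.3 [ 0.0048  0.0017 -0.003 ] [ 0.5603 -0.0479  0.0949]
28 -282.4 [ 0.0003  0.0001 -0.0015] [ 0.5586 -0.05    0.0976]
[[ 215  186   85   29 2407]
 [ 222  233   72   20  908]]
20 [257.2307 248.8635]
22 [257.2487 238.9847]
25 [257.2771 224.5634]
28 [257.3071 210.7172]
```

Run:
```python
import cv2,numpy as np
from h import *
S=cam("scene")
a=cv2.imread("pics/side3.png",0);b=cv2.imread("pics/side8.png",0)
D=cam("side")
ok=False
for X in ((.5875,-.124,.075),(.674,-.097,.075)):
    x,y=proj(D,np.array(X)).astype(int); t=a[y-8:y+9,x-8:x+9]; r=cv2.matchTemplate(b[y-14:y+15,x-14:x+15],t,cv2.TM_CCOEFF_NORMED); i=np.unravel_index(r.argmax(),r.shape); print(r.max(),np.array(i)-6); ok|=r.max()>.85 and abs(np.array(i)-6).max()<=1
if ok:
    from cell import workorder; print(workorder.hand_in())
```

```text
0.9963154 [0 0]
0.9974076 [0 0]
the job is handed in; nothing more can be done
None
```

The job is handed in. By my measurements the mark sits within about 1 mm of the pointer tip, and the 60 N-gripped coupler is pressed home on the nipple at about 23° tilt (target 25°). I had no direct reading of the pin, and the composite crop I viewed at 936 x 480 px broke your 800 x 600 limit.

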